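# Sort left-hand and right-hand cylinder valves into side bins and shut the parts tray

## Task

Sort the three cylinder valves in the pulled-out tray: seen looking into the outlet with the brass thread down, a left-hand valve has its handwheel on the left and a right-hand valve on the right. Set each one down gently, outlet up and flat on the floor of the side bin that already holds a valve of the same hand, and leave those two valves lying flat in their bins too. Then slide the tray fully home under the bench with its other parts still in it, and leave the grease jar and the dish in front of it where they are.

Things in the scene. Friction and masses are not known exactly. Their poses are not given: they have to be found in the camera images.
- valve_1: left-hand chromed cylinder valve to sort, lying outlet up, 0.4 to 0.55 kg. Origin on its underside below the outlet axis; z out of the outlet; brass thread ends at x -48, crown at +30; black handwheel (38 dia) ends at y +54 mm, other side -19. Body 52 x 38 x 38 high; on it the round outlet boss, 34 dia, 38 to 62 mm above the underside: grip here. Mass centre within 8 mm of its axis
- valve_2: right-hand chromed cylinder valve to sort, lying outlet up, 0.4 to 0.55 kg. Origin on its underside below the outlet axis; z out of the outlet; brass thread ends at x -48, crown at +30; black handwheel (38 dia) ends at y -54 mm, other side +19. Body 52 x 38 x 38 high; on it the round outlet boss, 34 dia, 38 to 62 mm above the underside: grip here. Mass centre within 8 mm of its axis
- valve_3: left-hand chromed cylinder valve to sort, lying outlet up, 0.4 to 0.55 kg. Origin on its underside below the outlet axis; z out of the outlet; brass thread ends at x -48, crown at +30; black handwheel (38 dia) ends at y +54 mm, other side -19. Body 52 x 38 x 38 high; on it the round outlet boss, 34 dia, 38 to 62 mm above the underside: grip here. Mass centre within 8 mm of its axis
- sample_left: the left-hand valve already in its bin, lying at the far (+x) end with its thread roughly towards the bin's +x. The same part as valve_1
- sample_right: the right-hand valve already in its bin, lying at the far (+x) end with its thread roughly towards the bin's +x. The same part as valve_2
- bin_left_hand: grey open bin standing fast on the table, that of the left-hand valves (it already holds one). Outside 316 (x) by 166 (y) by 40 mm high, walls and floor 3 mm. Origin under its centre; its x runs along its long side. It may stand at the robot's left or right
- bin_right_hand: grey open bin standing fast on the table, that of the right-hand valves (it already holds one). Outside 316 (x) by 166 (y) by 40 mm high, walls and floor 3 mm. Origin under its centre; its x runs along its long side. It may stand at the robot's left or right
- tray (a joint): how far the shallow aluminium parts tray has been slid in, away from the robot (+x), in m: 0 is fully out as it starts, 0.235 is fully home against the stop under the bench. It slides with some 3 to 5 N and stays where it is left
- tray_floor (a point): centre of the tray's inner floor, 33 mm above the table. The tray is 300 (x) by 326 (y) by 32 mm high outside, walls 3 mm; x points away from the robot, under the bench
- tray_handle (a point): middle of the tray's pull, a round aluminium bar 10 mm thick and 130 mm long along y, 30 mm in front of the tray (on the robot's side), its centre 50 mm above the table, open above and below. The bench edge is 65 mm beyond it (+x) when the tray is home
- bench: stained beech bench top over the slide, 40 mm thick, underside 100 mm and top 140 mm above the table. Origin at table height below the middle of its front edge; the bench lies to +x of it
- black_body: black regulator valve body, a tube 60 mm long and 26 mm high, lying in the tray; stays in the tray
- orifice: brass orifice, 16 mm across and 20 mm high, in the tray; stays in the tray
- exhaust_cover: pale blue exhaust cover, about 65 by 35 by 20 mm, in the tray; stays in the tray
- spanner: steel crescent spanner, 145 mm long and 10 mm thick, along the far side of the tray; stays in the tray
- grease_jar: white grease jar, 48 mm across, 45 mm high, on the table before the tray; leave alone
- dish: small aluminium dish, 76 mm across, 22 mm high, on the table before the tray; leave alone
There are look-alikes about, which are no part of the job. Leave any red look-alike of the valve_3 alone.

How it is judged:
On the way, in this order (a step that is already met when the one before it is completed fails the run):
1. all three valves lie flat, outlet up, in the bins of their own hand (x of valve_1 in the frame of bin_left_hand between -0.15 and 0.15 m and y of valve_1 in the frame of bin_left_hand between -0.075 and 0.075 m and z of each of valve_1, valve_3 in the frame of bin_left_hand below 0.008 m and angle between each of valve_1, valve_2, valve_3's own z axis and vertical below 0.12 rad and x of valve_2 in the frame of bin_right_hand between -0.15 and 0.15 m and y of valve_2 in the frame of bin_right_hand between -0.075 and 0.075 m and z of valve_2 in the frame of bin_right_hand below 0.008 m and x of valve_3 in the frame of bin_left_hand between -0.15 and 0.15 m and y of valve_3 in the frame of bin_left_hand between -0.075 and 0.075 m), for 0.2 s.
2. the tray is fully home (value of joint tray above 0.227 m), for 0.2 s.
At the end, for the whole second after the job is handed in: Every valve, the two samples too, lies at rest in the bin of its own hand: within the walls, underside under 5 mm off the bin's floor, outlet within 0.12 rad of straight up. The tray is within 8 mm of home, with the black body, orifice, exhaust cover and spanner in it (all of step 1 and linear speed of each of valve_1, valve_3, valve_2, sample_left, sample_right below 0.01 m/s and x of sample_left in the frame of bin_left_hand between -0.15 and 0.15 m and y of sample_left in the frame of bin_left_hand between -0.075 and 0.075 m and z of sample_left in the frame of bin_left_hand below 0.008 m and angle between each of sample_left, sample_right's own z axis and vertical below 0.12 rad and x of sample_right in the frame of bin_right_hand between -0.15 and 0.15 m and y of sample_right in the frame of bin_right_hand between -0.075 and 0.075 m and z of sample_right in the frame of bin_right_hand below 0.008 m and value of joint tray above 0.227 m and x of black_body in the frame of tray_floor between -0.16 and 0.16 m and y of black_body in the frame of tray_floor between -0.17 and 0.17 m and z of each of black_body, orifice, exhaust_cover, spanner in the frame of tray_floor below 0.035 m and x of orifice in the frame of tray_floor between -0.16 and 0.16 m and y of orifice in the frame of tray_floor between -0.17 and 0.17 m and x of exhaust_cover in the frame of tray_floor between -0.16 and 0.16 m and y of exhaust_cover in the frame of tray_floor between -0.17 and 0.17 m and x of spanner in the frame of tray_floor between -0.16 and 0.16 m and y of spanner in the frame of tray_floor between -0.17 and 0.17 m); the robot touches nothing.
It fails at once if a valve is dropped or thrown: out of the fingers it moves at over 0.3 m/s, 20 mm or more above the table ((contact force between valve_1 and the fingers below 1 N and height (world z) of valve_1 above 0.02 m and linear speed of valve_1 above 0.3 m/s) or (contact force between valve_2 and the fingers below 1 N and height (world z) of valve_2 above 0.02 m and linear speed of valve_2 above 0.3 m/s) or (contact force between valve_3 and the fingers below 1 N and height (world z) of valve_3 above 0.02 m and linear speed of valve_3 above 0.3 m/s)).
It fails at once if the grease jar or the dish is shifted by more than 30 mm (distance of any of grease_jar, dish from where it was at the start of the episode above 0.03 m).
It fails at once if one of the other parts is thrown or lifted out of the tray (not (x of black_body in the frame of tray_floor between -0.16 and 0.16 m and y of black_body in the frame of tray_floor between -0.17 and 0.17 m and z of black_body in the frame of tray_floor below 0.035 m) or not (x of orifice in the frame of tray_floor between -0.16 and 0.16 m and y of orifice in the frame of tray_floor between -0.17 and 0.17 m and z of orifice in the frame of tray_floor below 0.035 m) or not (x of exhaust_cover in the frame of tray_floor between -0.16 and 0.16 m and y of exhaust_cover in the frame of tray_floor between -0.17 and 0.17 m and z of exhaust_cover in the frame of tray_floor below 0.035 m) or not (x of spanner in the frame of tray_floor between -0.16 and 0.16 m and y of spanner in the frame of tray_floor between -0.17 and 0.17 m and z of spanner in the frame of tray_floor below 0.035 m)).
It also fails if it takes over 70 s, if anything falls off the work surface, if the arm or the gripper's body presses on something with over 40 N, if the wrist force passes 120 N, or if a joint passes its speed limit or range.

## Robot

A 7-joint arm with a two-finger parallel gripper is mounted at the origin on the work surface. World frame = base frame: x ahead of the robot, y to its left, z up, the work surface at z = 0. Lengths are in m, angles in rad, forces in N, time in s.
With the tool pointing down it reaches from about 0.35 to 0.9 m from the base axis. Payload 8.1 kg.
Tool frame: the origin (TCP) lies where the fingers leave the gripper's body, on its centre line; the fingertips stand 66 mm ahead of it and the grasp point (between the pads) lies 47 mm ahead of it; z points along the fingers, y is the line along which they close (so a half turn about z gives the same grasp; the last joint's range is limited). The gripper opens to 92 mm and grips with 3 to 60 N. Pads are 19 mm wide; open, the fingers measure 130 mm over their backs; the gripper's body (75 mm by 190 mm) begins 47 mm behind the grasp point.
Start: joints at [1.213, 0.434, 0.025, 1.573, -0.012, 1.134, -0.075], TCP at [0.158, -0.605, 0.292] pointing down, gripper open.
Joint ranges: [-2.62, 2.62], [-0.44, 2.09], [-1.27, 1.32], [0.08, 2.57], [-1.32, 4.46], [0.12, 2], [-2.74, 2.74]. Speed limits (rad/s): [2.22, 2.22, 3.01, 3.01, 3.14, 3.14, 3.14].

## Interface

Orientations are given as a rotation vector (axis times angle).
In Python, from cell import arm gives the robot as it stands.
- The arm moves only by the tool send_rows, never from a script. Its argument "motion" is text: rows parted by semicolons, each of 7 numbers parted by spaces: the closure, from 0 (fully open) to 1 (shut), then the shift along the world's x, y, z in m, then the turn, a rotation vector about the world's x, y, z in degrees. A call has 1 to 5 rows; each row shifts and turns the commanded pose from where the row before left it; what a row does not reach is not made up. A row lasts 1/8 s, in which the tool goes at most 62.5 mm and 10.7 degrees, less where a joint would pass 70% of its speed; a pose out of reach is approached as far as the arm can. A call is refused whole if a number of a shift passes 0.0625 or a number of a turn 10.7, either way. A call with a gripper value outside its range is refused whole. The fingers move at their own pace and stop on an object; "force" is the grip in N (left out, the last holds). Time passes only in rows, so rows that do not move let the fingers close. It gives the time, the measured TCP pose, the force, the opening and the grip force at its end, in the units of the state.
- arm.observe(): the state, without advancing time (a new reading comes with each control period).
- arm.get_image(name): name is "side" or "top" or "wrist"; returns (picture, depth): 384x512x3 uint8, blue, green, red; 384x512 float32, m along the optical axis (not along the pixel's ray), 0 where there is no reading.
- arm.camera_model(name): a dict with "fx", "fy", "cx", "cy" (pixels), "D" ([k1, k2, p1, p2, k3] as OpenCV has them; the pictures are not rectified), "view" (4x4, takes a point from world to camera coordinates). Camera axes: x right, y down, z forward; pixel columns grow to the right and rows downward; lengths in m; the calibration is good to about 2 mm. A picture is of the moment at which its call begins: read the wrist's pose just before it. camera_model takes no time and is no camera call; for the wrist camera it gives the pose at the moment of the call.
- arm.sign_off(): hands the job in; it is judged then, once.
The state is a dict: "clock": time; "joints": joint angles; "dq": joint speeds; "joint_efforts": joint torques, N m; "position": TCP position; "ee_rot": TCP orientation; "force": force on the tool from outside, world axes, zero at the start; "ft_torque": the same for the moment, N m; "width": opening from 0.0 (shut) to 1.0 (fully open); "gripper_force": force on a finger pad.
Only numpy, scipy, OpenCV 4.12 (cv2) and the standard library are available. Lean on these libraries where they do the work, as an engineer would, in place of code of your own. Each camera call takes 0.05 s, during which the arm holds its last target. There are 200 camera calls.

## Working session

There is one attempt and no reset: what is moved stays moved. The work goes in short steps, Python scripts to look and compute and a tool call to move; the robot and the scene stay as the last step left them, time stands still between calls to the robot, and variables do not carry over. Pictures are saved under pics/ and viewed, at most 10 in all, crops included, and the job is handed in when it is done.

Besides the shell and the picture viewer there is one more tool, called after "Request:" as name(argument=value, ...), one argument or row to a line, values as JSON. send_rows: Moves the arm, as the interface text tells. Its arguments: {"type":"object","properties":{"motion":{"type":"string"},"force":{"type":"number"}},"required":["motion"]}

```bash
mkdir -p pics; ls; cat > h.py <<'E'
import numpy as np, cv2
from cell import arm
def cloud(name):
    im,d=arm.get_image(name); m=arm.camera_model(name)
    K=np.array([[m['fx'],0,m['cx']],[0,m['fy'],m['cy']],[0,0,1]]); h,w=d.shape
    u,v=np.meshgrid(np.arange(w),np.arange(h))
    p=cv2.undistortPoints(np.stack([u,v],-1).reshape(-1,1,2).astype(np.float32),K,np.array(m['D'],float)).reshape(h,w,2)
    c=np.dstack([p[...,0]*d,p[...,1]*d,d,np.ones_like(d)])
    W=c@np.linalg.inv(np.array(m['view'])).T
    W=W[...,:3]; W[d<=0]=np.nan
    return im,W
E
python3 - <<'E'
from h import *
s=arm.observe(); print(s)
for n in ['top','side']:
    im,W=cloud(n); cv2.imwrite(f'pics/{n}0.png',im); np.savez(f'{n}0.npz',im=im,W=W)
    print(n,np.round(np.linalg.inv(np.array(arm.camera_model(n)['view'])),2).tolist())
a,b=cv2.imread('pics/top0.png'),cv2.imread('pics/side0.png')
cv2.imwrite('pics/top0b.png',cv2.resize(a,(800,600),interpolation=cv2.INTER_CUBIC))
E
```

```text
pics
{'clock': 0.0, 'joints': array([ 1.21341972,  0.43521209,  0.02498051,  1.57412927, -0.01162469,
        1.13401476, -0.0751088 ]), 'dq': array([-8.47512701e-04,  5.54580514e-04, -7.36525150e-04,  2.43498041e-03,
        5.14390504e-06, -2.57839559e-03,  5.42403253e-04]), 'joint_efforts': array([ 8.27242711e-04, -6.67857385e+01,  9.85320881e-01, -3.14464581e+01,
       -6.04661275e-02,  4.30082367e-02,  1.68421166e-04]), 'position': array([ 0.1573639 , -0.60441967,  0.29143931]), 'ee_rot': array([-3.11458455e+00, -3.98769505e-01,  5.19474775e-04]), 'force': array([0.59039635, 0.1554703 , 0.41459896]), 'ft_torque': array([-0.02325519, -0.00041011, -0.00034619]), 'gripper_force': 0.0, 'width': 0.9992260820237356}
top [[0.0, -1.0, 0.08, 0.4], [-1.0, -0.01, -0.01, 0.02], [0.01, -0.08, -1.0, 1.3], [0.0, 0.0, 0.0, 1.0]]
side [[0.96, -0.18, 0.19, 0.27], [-0.27, -0.65, 0.71, -0.76], [-0.0, -0.74, -0.68, 0.82], [0.0, 0.0, 0.0, 1.0]]
```

View pics/top0b.png

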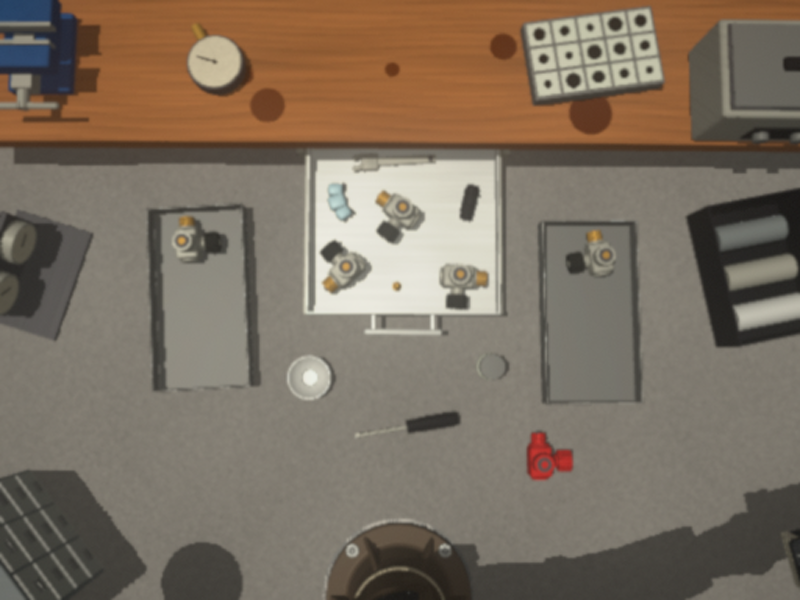

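View pics/side0.png

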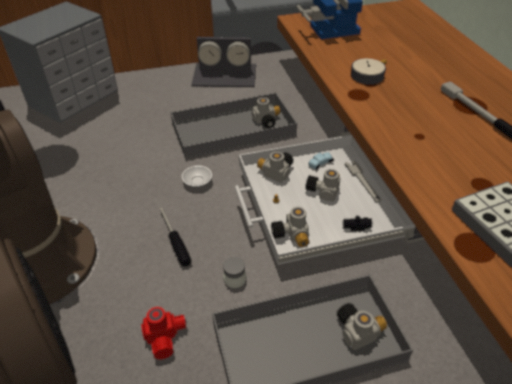

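The left-side bin's sample, at (185,240) in the enlarged top view, has its thread at +x and its wheel at -y, so it is left-hand. The right-side sample at (605,255) is right-hand.

Things that could be taken for a valve to sort:
- **Tray valves:** A at (400,208) is right-hand. B at (347,267) and C at (460,275) are left-hand.
- **Samples in the bins:** (185,240) and (605,255), which stay where they are.
- **Red look-alike:** (543,460), left alone.

I'll measure these and check them in a crop.

```bash
python3 - <<'E'
from h import *
z=np.load('top0.npz'); im,W=z['im'],z['W']
f=.64
def boss(name,u,v,lo,hi):
    u,v=u*f,v*f
    vv,uu=np.mgrid[0:384,0:512]; r=np.hypot(uu-u,vv-v)<16
    P=W[r]; P=P[(P[:,2]>lo)&(P[:,2]<hi)]
    (cx,cy),rad=cv2.minEnclosingCircle(P[:,:2].astype(np.float32))
    print(name,len(P),'mean',P.mean(0).round(4),'circ',round(cx,4),round(cy,4),'r',round(rad,4),'zmax',np.percentile(P[:,2],95).round(4))
    return P
for n,u,v in [('A',402,207),('B',347,267),('C',460,275)]: boss(n,u,v,.085,.11)
for n,u,v in [('SL',186,240),('SR',605,255)]: boss(n,u,v,.055,.08)
# thread (brass) and wheel (black)
for n,u,v in [('A thr',383,200),('A wh',390,232),('B thr',328,285),('B wh',332,250),('C thr',482,279),('C wh',457,300),('SL thr',186,222),('SL wh',213,242),('SR thr',596,237),('SR wh',575,262),('jar',492,366),('dish',310,377),('floor',370,270),('handle',403,331),('orif',397,286)]:
    print(n,W[int(v*f),int(u*f)].round(3))
for n,(x0,x1,y0,y1) in dict(L=(140,265,195,400),R=(530,650,210,415)).items():
    Q=W[int(y0*f):int(y1*f),int(x0*f):int(x1*f)].reshape(-1,3); Q=Q[(Q[:,2]>.034)&(Q[:,2]<.044)]
    print(n,Q[:,:2].min(0),Q[:,:2].max(0),cv2.minAreaRect(Q[:,:2].astype(np.float32)))
c=im[90:225,190:330]; cv2.imwrite('pics/tray.png',cv2.resize(c,None,fx=4,fy=4,interpolation=cv2.INTER_CUBIC))
E
```

```text
A 140 mean [ 0.6532 -0.003   0.0944] circ 0.6545 -0.0037 r 0.0174 zmax 0.0985
B 138 mean [0.5538 0.0888 0.0945] circ 0.5542 0.0888 r 0.017 zmax 0.0989
C 139 mean [ 0.5426 -0.0978  0.0943] circ 0.5431 -0.0979 r 0.0171 zmax 0.0981
SL 138 mean [0.6002 0.3669 0.0649] circ 0.6005 0.3677 r 0.0169 zmax 0.0691
SR 135 mean [ 0.5801 -0.3469  0.0642] circ 0.5806 -0.3476 r 0.0175 zmax 0.0677
A thr [0.672 0.028 0.064]
A wh [0.618 0.018 0.068]
B thr [0.528 0.122 0.066]
B wh [0.586 0.114 0.066]
C thr [ 0.54  -0.137  0.069]
C wh [ 0.502 -0.095  0.072]
SL thr [0.639 0.369 0.032]
SL wh [0.605 0.321 0.038]
SR thr [ 0.619 -0.341  0.03 ]
SR wh [ 0.574 -0.303  0.038]
jar [ 0.394 -0.155  0.046]
dish [0.373 0.155 0.001]
floor [0.559 0.052 0.031]
handle [ 0.453 -0.004  0.049]
orif [0.527 0.004 0.051]
L [0.34867329 0.25373574] [0.67092471 0.43513325] ((0.508640468120575, 0.3462707996368408), (0.31685012578964233, 0.16871632635593414), 3.6679883003234863)
R [ 0.33299506 -0.41650927] [ 0.64580731 -0.24459083] ((0.48895198106765747, -0.3306247591972351), (0.31319648027420044, 0.16915813088417053), 0.690370500087738)
```

View pics/tray.png

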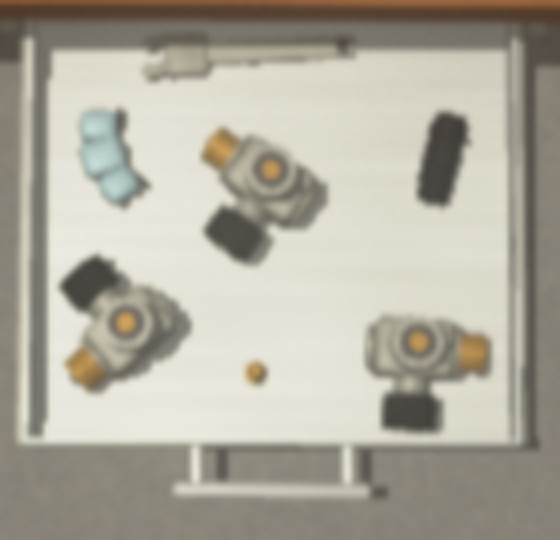

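The crop confirms it. A at crop (270,170) has its thread up-left and wheel down-left, so it is right-hand (valve_2). B at (127,322) and C at (418,342) are left-hand. Boss radii of 17 mm and tops at 95/65 mm agree with the data given.

Plan:
- A from (.654,-.003) to the right bin at (.44,-.336).
- C to the left bin at (.423,.350).
- B to the left bin at (.506,.342).

I grip with TCP z at about .141 in the tray and release at about .111 in the bins.

Request:
send_rows(
  motion="0 0.0415 0.05 -0.006 0 0 0;0 0.0415 0.05 -0.006 0 0 0;0 0.0415 0.05 -0.006 0 0 0;0 0.0415 0.05 -0.006 0 0 0;0 0.0415 0.05 -0.006 0 0 0",
  force=40,
)

```text
clock: 0.72
position: [0.3571, -0.3636, 0.2632]
ee_rot: [-3.116, -0.399, 0.0]
force: [1.6, -0.6, -0.0]
width: 1.002
gripper_force: 0.0
```

Request:
send_rows(
  motion="0 0.0415 0.05 -0.006 0 0 0;0 0.0415 0.05 -0.006 0 0 0;0 0.0415 0.05 -0.006 0 0 0;0 0.0415 0.05 -0.006 0 0 0;0 0.0415 0.05 -0.006 0 0 0",
)

```text
clock: 1.35
position: [0.5559, -0.1244, 0.2344]
ee_rot: [3.116, 0.399, -0.0]
force: [0.5, -1.3, -0.3]
width: 1.003
gripper_force: 0.0
```

Request:
send_rows(
  motion="0 0.0405 0.0507 -0.006 0 0 0;0 0.0405 0.0507 -0.006 0 0 0;0 0 0 -0.02 0 0 0;0 0 0 -0.02 0 0 0;0 0 0 0 0 0 0",
)

```text
clock: 1.98
position: [0.6314, -0.0287, 0.1813]
ee_rot: [-3.116, -0.399, 0.006]
force: [0.1, -0.3, -0.2]
width: 1.001
gripper_force: 0.0
```

Request:
send_rows(
  motion="0 0.0113 0.0126 0 0 0 0;0 0.0113 0.0126 0 0 0 0;0 0 0 0 0 0 0;0 0 0 0 0 0 0",
)

```text
clock: 2.48
position: [0.6553, -0.0034, 0.1834]
ee_rot: [3.116, 0.399, -0.0]
force: [-0.5, 0.1, -0.5]
width: 0.999
gripper_force: 0.0
```

```bash
python3 - <<'E'
from h import *
s=arm.observe(); print(s['position'],s['ee_rot'],s['joints'])
im,W=cloud('wrist'); cv2.imwrite('pics/w1.png',im)
P=W.reshape(-1,3); P=P[np.isfinite(P[:,0])]; P=P[(P[:,2]>.09)&(P[:,2]<.101)&(np.hypot(P[:,0]-.654,P[:,1]+.003)<.035)]
print(len(P), P.mean(0) if len(P) else '', cv2.minEnclosingCircle(P[:,:2].astype(np.float32)) if len(P) else '')
E
```

```text
[ 0.65529877 -0.00344606  0.1834099 ] [ 3.11580582e+00  3.99480897e-01 -2.03654758e-05] [ 0.05588408  0.5926029  -0.20313896  1.6006313   0.1380944   0.96244816
 -1.50836853]
1833 [ 0.65683276 -0.00375349  0.09597641] ((0.6546590328216553, -0.004119281657040119), 0.016928507015109062)
```

View pics/w1.png

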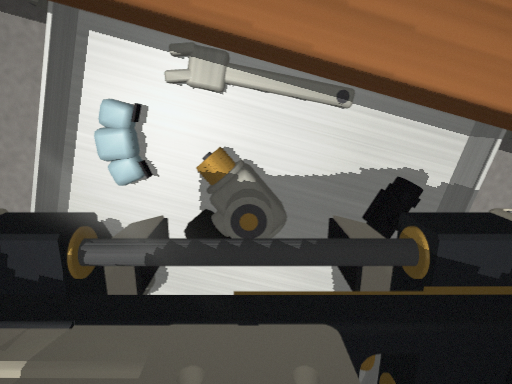

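The wrist view shows A's boss at (248,222), centred between the fingers, and the black body is lower than the fingertips will reach. I'll descend and grip.

Request:
send_rows(
  motion="0 0 0 -0.02 0 0 0;0 0 0 -0.015 0 0 0;0 0 0 -0.007 0 0 0;0 0 0 0 0 0 0",
)

```text
clock: 3.02
position: [0.655, -0.0037, 0.1408]
ee_rot: [3.116, 0.399, -0.002]
force: [0.3, -0.6, 0.5]
width: 1.001
gripper_force: 0.0
```

Request:
send_rows(
  motion="1 0 0 0 0 0 0;1 0 0 0 0 0 0;1 0 0 0 0 0 0;1 0 0 0 0 0 0;1 0 0 0 0 0 0",
  force=40,
)

```text
clock: 3.65
position: [0.6553, -0.0035, 0.1413]
ee_rot: [3.116, 0.399, 0.0]
force: [0.4, 0.6, 0.8]
width: 0.504
gripper_force: 0.0
```

Request:
send_rows(
  motion="1 0 0 0 0 0 0;1 0 0 0 0 0 0;1 0 0 0 0 0 0",
)

```text
clock: 4.03
position: [0.6553, -0.0037, 0.1413]
ee_rot: [3.116, 0.399, -0.0]
force: [0.2, -1.6, -0.6]
width: 0.365
gripper_force: 40.0
```

Request:
send_rows(
  motion="1 0 0 0.01 0 0 0;1 0 0 0.03 0 0 0;1 0 0 0.04 0 0 0;1 0 0 0 0 0 0",
)

```text
clock: 4.53
position: [0.6569, -0.0031, 0.2247]
ee_rot: [3.116, 0.399, 0.009]
force: [1.3, -0.3, -5.8]
width: 0.359
gripper_force: 40.0
```

Request:
send_rows(
  motion="1 -0.012 -0.018 0 0 0 0;1 -0.0215 -0.0332 0 0 0 0;1 -0.0215 -0.0332 0 0 0 0;1 -0.0215 -0.0332 0 0 0 0;1 -0.0215 -0.0332 0 0 0 0",
)

```text
clock: 5.15
position: [0.5547, -0.1561, 0.2195]
ee_rot: [-3.116, -0.398, 0.005]
force: [0.4, -1.6, -5.5]
width: 0.361
gripper_force: 40.0
```

Request:
send_rows(
  motion="1 -0.0215 -0.0332 0 0 0 0;1 -0.0215 -0.0332 0 0 0 0;1 -0.0215 -0.0332 0 0 0 0;1 -0.0215 -0.0332 0 0 0 0;1 -0.0215 -0.0332 0 0 0 0",
)

```text
clock: 5.78
position: [0.447, -0.3214, 0.2197]
ee_rot: [-3.115, -0.397, 0.004]
force: [0.7, -1.3, -4.8]
width: 0.36
gripper_force: 40.0
```

Request:
send_rows(
  motion="1 -0.0095 -0.0152 0 0 0 0;1 0 0 -0.02 0 0 0;1 0 0 -0.02 0 0 0;1 0 0 0 0 0 0",
)

```text
clock: 6.28
position: [0.4386, -0.3345, 0.1792]
ee_rot: [-3.113, -0.399, 0.006]
force: [-0.3, 0.8, -5.3]
width: 0.36
gripper_force: 40.0
```

Request:
send_rows(
  motion="1 0 0 -0.02 0 0 0;1 0 0 -0.02 0 0 0;1 0 0 -0.015 0 0 0;1 0 0 -0.008 0 0 0;1 0 0 0 0 0 0",
)

```text
clock: 6.9
position: [0.4402, -0.3354, 0.1181]
ee_rot: [-3.116, -0.399, 0.001]
force: [0.1, 0.2, -4.8]
width: 0.36
gripper_force: 40.0
```

Request:
send_rows(
  motion="1 0 0 -0.001 0 0 0;1 0 0 -0.001 0 0 0;1 0 0 -0.001 0 0 0",
)

```text
clock: 7.28
position: [0.4404, -0.3356, 0.1155]
ee_rot: [3.116, 0.399, 0.001]
force: [0.1, -0.8, -5.0]
width: 0.361
gripper_force: 40.0
```

Request:
send_rows(
  motion="1 0 0 -0.001 0 0 0;1 0 0 -0.001 0 0 0;1 0 0 -0.001 0 0 0;1 0 0 0 0 0 0",
)

```text
clock: 7.78
position: [0.4402, -0.3355, 0.1122]
ee_rot: [-3.116, -0.399, 0.0]
force: [-0.8, -0.7, -4.9]
width: 0.359
gripper_force: 40.0
```

Request:
send_rows(
  motion="1 0 0 -0.001 0 0 0;1 0 0 0 0 0 0",
)

```text
clock: 8.02
position: [0.4403, -0.3355, 0.1113]
ee_rot: [3.116, 0.399, 0.0]
force: [0.0, 0.0, -5.8]
width: 0.361
gripper_force: 40.0
```

Request:
send_rows(
  motion="1 0 0 -0.0007 0 0 0;1 0 0 0 0 0 0",
)

```text
clock: 8.28
position: [0.4403, -0.3356, 0.1112]
ee_rot: [3.116, 0.399, 0.0]
force: [-1.2, 0.9, 5.4]
width: 0.362
gripper_force: 40.0
```

Request:
send_rows(
  motion="1 0 0 -0.0005 0 0 0;1 0 0 0 0 0 0",
)

```text
clock: 8.52
position: [0.4403, -0.3356, 0.1111]
ee_rot: [3.116, 0.399, 0.001]
force: [-4.3, 2.4, 11.6]
width: 0.361
gripper_force: 40.0
```

Request:
send_rows(
  motion="0.4 0 0 0 0 0 0;0.4 0 0 0 0 0 0;0.4 0 0 0 0 0 0;0.4 0 0 0 0 0 0",
)

```text
clock: 9.02
position: [0.4403, -0.3355, 0.11]
ee_rot: [3.116, 0.399, 0.0]
force: [-1.2, -0.6, -1.0]
width: 0.601
gripper_force: 0.0
```

Request:
send_rows(
  motion="0.4 0 0 0.015 0 0 0;0.2 0 0 0.035 0 0 0;0 0 0 0.05 0 0 0;0 0 0 0 0 0 0",
)

```text
clock: 9.52
position: [0.4423, -0.3367, 0.2149]
ee_rot: [3.111, 0.398, 0.01]
force: [-0.1, 0.6, -0.6]
width: 0.871
gripper_force: 0.0
```

Request:
send_rows(
  motion="0 0.0147 0.034 0 0 0 0;0 0.0147 0.034 0 0 0 0;0 0.0147 0.034 0 0 0 0;0 0.0147 0.034 0 0 0 0;0 0.0147 0.034 0 0 0 0",
)

```text
clock: 10.15
position: [0.5139, -0.1643, 0.2101]
ee_rot: [-3.116, -0.399, 0.001]
force: [1.2, -0.2, -0.1]
width: 0.998
gripper_force: 0.0
```

Request:
send_rows(
  motion="0 0.0147 0.034 0 0 0 0;0 0.0145 0.0335 0 0 0 0;0 0 0 -0.02 0 0 0;0 0 0 -0.01 0 0 0;0 0 0 0 0 0 0",
)

```text
clock: 10.78
position: [0.5422, -0.0986, 0.1794]
ee_rot: [-3.116, -0.398, 0.003]
force: [0.7, 0.6, 0.6]
width: 0.999
gripper_force: 0.0
```

```bash
cat >> h.py <<'E'
def boss(x,y):
    s=arm.observe(); print(s['position'].round(4),s['ee_rot'].round(3),s['width'])
    im,W=cloud('wrist'); P=W.reshape(-1,3); P=P[np.isfinite(P[:,0])]; P=P[(P[:,2]>.088)&(P[:,2]<.101)&(np.hypot(P[:,0]-x,P[:,1]-y)<.035)]
    c,r=cv2.minEnclosingCircle(P[:,:2].astype(np.float32)); print(len(P),P.mean(0).round(4),np.round(c,4),round(r,4)); return im
E
python3 -c "
from h import *
boss(.543,-.098)"
```

```text
[ 0.5422 -0.0986  0.1794] [-3.116e+00 -3.980e-01  3.000e-03] 0.9989633347492197
1994 [ 0.5465 -0.098   0.0965] [ 0.5441 -0.0987] 0.0171
```

Request:
send_rows(
  motion="0 0.001 0 -0.02 0 0 0;0 0 0 -0.013 0 0 0;0 0 0 -0.006 0 0 0;0 0 0 0 0 0 0",
)

```text
clock: 11.32
position: [0.5439, -0.0981, 0.141]
ee_rot: [-3.116, -0.399, 0.001]
force: [0.9, 0.3, -0.1]
width: 1.003
gripper_force: 0.0
```

Request:
send_rows(
  motion="1 0 0 0 0 0 0;1 0 0 0 0 0 0;1 0 0 0 0 0 0;1 0 0 0 0 0 0;1 0 0 0 0 0 0",
)

```text
clock: 11.95
position: [0.544, -0.098, 0.1411]
ee_rot: [3.116, 0.399, 0.0]
force: [-0.2, -0.6, 0.1]
width: 0.505
gripper_force: 0.0
```

Request:
send_rows(
  motion="1 0 0 0 0 0 0;1 0 0 0 0 0 0;1 0 0 0 0 0 0",
)

```text
clock: 12.32
position: [0.544, -0.0981, 0.1411]
ee_rot: [3.116, 0.399, 0.0]
force: [0.7, -0.5, -1.0]
width: 0.358
gripper_force: 40.0
```

Request:
send_rows(
  motion="1 0 0 0.01 0 0 0;1 0 0 0.03 0 0 0;1 0 0 0.04 0 0 0;1 -0.005 0.018 0.02 0 0 0;1 -0.0101 0.0373 0 0 0 0",
)

```text
clock: 12.95
position: [0.5292, -0.0426, 0.2426]
ee_rot: [3.116, 0.395, 0.004]
force: [0.5, -0.5, -6.1]
width: 0.361
gripper_force: 40.0
```

Request:
send_rows(
  motion="1 -0.0101 0.0373 0 0 0 0;1 -0.0101 0.0373 0 0 0 0;1 -0.0101 0.0373 0 0 0 0;1 -0.0101 0.0373 0 0 0 0;1 -0.0101 0.0373 0 0 0 0",
)

```text
clock: 13.58
position: [0.4766, 0.1458, 0.2408]
ee_rot: [3.116, 0.401, -0.002]
force: [0.6, -0.2, -4.3]
width: 0.363
gripper_force: 40.0
```

Request:
send_rows(
  motion="1 -0.0101 0.0373 0 0 0 0;1 -0.0101 0.0373 0 0 0 0;1 -0.0101 0.0373 0 0 0 0;1 -0.0101 0.0373 0 0 0 0;1 -0.0101 0.0373 0 0 0 0",
)

```text
clock: 14.2
position: [0.4259, 0.3318, 0.2407]
ee_rot: [3.115, 0.401, -0.002]
force: [0.3, 0.4, -4.1]
width: 0.356
gripper_force: 40.0
```

Request:
send_rows(
  motion="1 -0.005 0.0197 0 0 0 0;1 0 0 0 0 0 0;1 0 0 0 0 0 0",
)

```text
clock: 14.58
position: [0.423, 0.3488, 0.2407]
ee_rot: [3.115, 0.397, -0.001]
force: [-0.1, -1.2, -4.9]
width: 0.361
gripper_force: 40.0
```

Request:
send_rows(
  motion="1 0 0 -0.03 0 0 0;1 0 0.001 -0.035 0 0 0;1 0 0 -0.03 0 0 0;1 0 0 -0.02 0 0 0;1 0 0 -0.01 0 0 0",
)

```text
clock: 15.2
position: [0.4232, 0.3493, 0.115]
ee_rot: [3.115, 0.396, -0.002]
force: [-0.5, 0.8, -4.8]
width: 0.362
gripper_force: 40.0
```

Request:
send_rows(
  motion="1 0 0 -0.001 0 0 0;1 0 0 -0.001 0 0 0;1 0 0 -0.001 0 0 0;1 0 0 -0.0005 0 0 0;1 0 0 0 0 0 0",
)

```text
clock: 15.82
position: [0.4229, 0.3511, 0.1128]
ee_rot: [-3.116, -0.399, -0.0]
force: [-0.2, -0.2, -4.4]
width: 0.361
gripper_force: 40.0
```

Request:
send_rows(
  motion="1 0 0 -0.001 0 0 0;1 0 0 -0.0007 0 0 0;1 0 0 0 0 0 0",
)

```text
clock: 16.2
position: [0.423, 0.351, 0.1111]
ee_rot: [3.116, 0.399, 0.0]
force: [0.1, -0.6, -0.6]
width: 0.359
gripper_force: 40.0
```

Request:
send_rows(
  motion="1 0 0 -0.0005 0 0 0;1 0 0 0 0 0 0",
)

```text
clock: 16.45
position: [0.423, 0.351, 0.1111]
ee_rot: [3.116, 0.399, 0.001]
force: [-1.9, -3.3, 6.0]
width: 0.358
gripper_force: 40.0
```

Request:
send_rows(
  motion="0.4 0 0 0 0 0 0;0.4 0 0 0 0 0 0;0.4 0 0 0 0 0 0;0.4 0 0 0 0 0 0",
)

```text
clock: 16.95
position: [0.4229, 0.3511, 0.1103]
ee_rot: [-3.116, -0.399, -0.0]
force: [0.8, -0.4, 0.4]
width: 0.601
gripper_force: 0.0
```

Request:
send_rows(
  motion="0.4 0 0 0.015 0 0 0;0.2 0 0 0.035 0 0 0;0 0 0 0.05 0 0 0;0 0 0 0 0 0 0",
)

```text
clock: 17.45
position: [0.4243, 0.3528, 0.2151]
ee_rot: [-3.112, -0.398, -0.01]
force: [-0.2, 0.5, -0.9]
width: 0.879
gripper_force: 0.0
```

Request:
send_rows(
  motion="0 0.0164 -0.0328 0 0 0 0;0 0.0164 -0.0328 0 0 0 0;0 0.0164 -0.0328 0 0 0 0;0 0.0164 -0.0328 0 0 0 0;0 0.0164 -0.0328 0 0 0 0",
)

```text
clock: 18.08
position: [0.5051, 0.1858, 0.2104]
ee_rot: [3.116, 0.399, -0.001]
force: [-0.1, 0.3, -0.2]
width: 0.999
gripper_force: 0.0
```

Request:
send_rows(
  motion="0 0.0164 -0.0328 0 0 0 0;0 0.0164 -0.0328 0 0 0 0;0 0.0164 -0.0328 0 0 0 0;0 0 0 -0.03 0 0 0;0 0 0 0 0 0 0",
)

```text
clock: 18.7
position: [0.5526, 0.0878, 0.1787]
ee_rot: [3.116, 0.398, -0.007]
force: [-0.6, 0.4, 0.8]
width: 1.001
gripper_force: 0.0
```

```bash
python3 -c "
from h import *
boss(.554,.089)"
```

```text
[0.5526 0.0878 0.1787] [ 3.116  0.398 -0.007] 1.0008322973288168
2065 [0.5579 0.0899 0.0971] [0.5558 0.0894] 0.017
```

Request:
send_rows(
  motion="0 0.001 0 -0.02 0 0 0;0 0 0 -0.013 0 0 0;0 0 0 -0.006 0 0 0;0 0 0 0 0 0 0",
)

```text
clock: 19.25
position: [0.5549, 0.0888, 0.1414]
ee_rot: [3.116, 0.4, -0.001]
force: [0.3, -0.4, -0.1]
width: 1.001
gripper_force: 0.0
```

Request:
send_rows(
  motion="1 0 0 0 0 0 0;1 0 0 0 0 0 0;1 0 0 0 0 0 0;1 0 0 0 0 0 0;1 0 0 0 0 0 0",
)

```text
clock: 19.88
position: [0.5551, 0.0886, 0.1414]
ee_rot: [3.116, 0.399, -0.0]
force: [0.6, -0.2, -1.4]
width: 0.507
gripper_force: 0.0
```

Request:
send_rows(
  motion="1 0 0 0 0 0 0;1 0 0 0 0 0 0;1 0 0 0 0 0 0",
)

```text
clock: 20.25
position: [0.5551, 0.0886, 0.1414]
ee_rot: [3.116, 0.399, -0.0]
force: [0.2, -0.5, 0.2]
width: 0.362
gripper_force: 40.0
```

```bash
python3 -c "
from h import *
im,W=cloud('top'); np.savez('top1.npz',im=im,W=W)
c=im[120:260,85:330]; cv2.imwrite('pics/t1.png',cv2.resize(c,None,fx=3,fy=3,interpolation=cv2.INTER_CUBIC))"
```

```text
(no output)
```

View pics/t1.png

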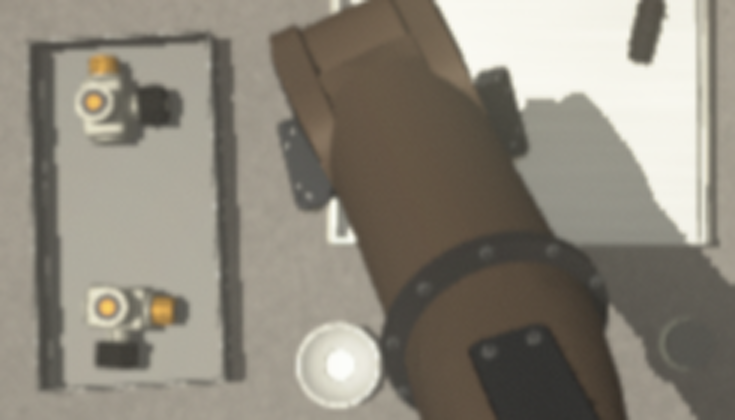

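The view shows C flat in the left bin at crop (108,307) and the sample at (95,102). There is a gap of about 130 mm between them for B, so I'll set it at (.503,.342).

Request:
send_rows(
  motion="1 0 0 0.01 0 0 0;1 0 0 0.03 0 0 0;1 0 0 0.04 0 0 0;1 -0.0035 0.0158 0.01 0 0 0;1 -0.0065 0.0317 0 0 0 0",
)

```text
clock: 20.92
position: [0.5451, 0.136, 0.2317]
ee_rot: [3.116, 0.395, 0.001]
force: [-0.4, 1.3, -4.6]
width: 0.359
gripper_force: 40.0
```

Request:
send_rows(
  motion="1 -0.0065 0.0317 0 0 0 0;1 -0.0065 0.0317 0 0 0 0;1 -0.0065 0.0317 0 0 0 0;1 -0.0065 0.0317 0 0 0 0;1 -0.0065 0.0317 0 0 0 0",
)

```text
clock: 21.55
position: [0.5109, 0.2963, 0.2301]
ee_rot: [3.115, 0.401, -0.003]
force: [-0.2, 0.4, -6.0]
width: 0.359
gripper_force: 40.0
```

Request:
send_rows(
  motion="1 -0.0065 0.0317 0 0 0 0;1 -0.0032 0.0157 0 0 0 0;1 0 0 -0.02 0 0 0;1 0 0 0 0 0 0;1 0 0 0 0 0 0",
)

```text
clock: 22.18
position: [0.503, 0.3415, 0.2115]
ee_rot: [3.116, 0.398, -0.0]
force: [-0.4, 0.0, -5.0]
width: 0.361
gripper_force: 40.0
```

Down from .2115 to about .115, then slowly.

Request:
send_rows(
  motion="1 0 0 -0.025 0 0 0;1 0 0 -0.03 0 0 0;1 0 0 -0.025 0 0 0;1 0 0 -0.012 0 0 0;1 0 0 -0.004 0 0 0",
)

```text
clock: 22.8
position: [0.5032, 0.3419, 0.1154]
ee_rot: [3.116, 0.398, 0.0]
force: [-0.1, 0.4, -5.0]
width: 0.361
gripper_force: 40.0
```

Request:
send_rows(
  motion="1 0 0 -0.001 0 0 0;1 0 0 -0.001 0 0 0;1 0 0 -0.0005 0 0 0;1 0 0 0 0 0 0",
)

```text
clock: 23.3
position: [0.503, 0.3421, 0.1131]
ee_rot: [-3.116, -0.399, -0.001]
force: [-0.0, -0.6, -4.6]
width: 0.36
gripper_force: 40.0
```

Request:
send_rows(
  motion="1 0 0 -0.001 0 0 0;1 0 0 -0.0007 0 0 0;1 0 0 0 0 0 0",
)

```text
clock: 23.68
position: [0.5029, 0.342, 0.1114]
ee_rot: [3.116, 0.399, 0.0]
force: [0.2, -1.9, -0.0]
width: 0.361
gripper_force: 40.0
```

Request:
send_rows(
  motion="1 0 0 -0.0005 0 0 0;1 0 0 0 0 0 0",
)

```text
clock: 23.92
position: [0.503, 0.342, 0.1114]
ee_rot: [3.116, 0.399, 0.001]
force: [-3.4, -1.8, 5.8]
width: 0.361
gripper_force: 40.0
```

Request:
send_rows(
  motion="0.4 0 0 0 0 0 0;0.4 0 0 0 0 0 0;0.4 0 0 0 0 0 0;0.4 0 0 0 0 0 0",
)

```text
clock: 24.42
position: [0.5029, 0.3421, 0.1106]
ee_rot: [-3.116, -0.399, -0.0]
force: [0.2, 0.5, -0.6]
width: 0.597
gripper_force: 0.0
```

Request:
send_rows(
  motion="0.4 0 0 0.015 0 0 0;0.4 0 0 0.035 0 0 0;0.5 0 0 0.05 0 0 0;1 0 0 0 0 0 0",
)

```text
clock: 24.92
position: [0.5045, 0.3438, 0.2159]
ee_rot: [-3.112, -0.398, -0.011]
force: [0.1, -0.7, 0.0]
width: 0.435
gripper_force: 0.0
```

Request:
send_rows(
  motion="1 -0.014 -0.04 0 0 0 -5;1 -0.014 -0.04 0 0 0 -5;1 -0.014 -0.04 0 0 0 -4.6;1 -0.014 -0.04 0 0 0 0;1 -0.014 -0.04 0 0 0 0",
)

```text
clock: 25.55
position: [0.4322, 0.1407, 0.2109]
ee_rot: [3.142, -0.0, 0.001]
force: [-0.1, -0.0, 0.4]
width: 0.008
gripper_force: 0.0
```

Request:
send_rows(
  motion="1 -0.014 -0.04 0 0 0 0;1 -0.014 -0.04 0 0 0 0;1 -0.014 -0.04 0 0 0 0;1 -0.004 -0.026 0 0 0 0;1 0 0 0 0 0 0",
)

```text
clock: 26.18
position: [0.3863, -0.0057, 0.2109]
ee_rot: [3.141, -0.006, 0.0]
force: [0.1, 0.0, -1.3]
width: 0.002
gripper_force: 0.0
```

```bash
python3 - <<'E'
from h import *
s=arm.observe(); print(s['position'],s['ee_rot'],s['joints'].round(2),s['width'])
print('cam',np.linalg.inv(np.array(arm.camera_model('wrist')['view'])).round(3)[:3])
im,W=cloud('top'); np.savez('top2.npz',im=im,W=W); cv2.imwrite('pics/t2.png',cv2.resize(im[80:290],None,fx=1.56,fy=1.56,interpolation=cv2.INTER_CUBIC))
im2,_=cloud('wrist'); cv2.imwrite('pics/w2.png',im2)
E
```

```text
[ 0.38632673 -0.0056658   0.21089325] [ 3.14095491e+00 -5.66494748e-03  6.88945189e-05] [ 0.09  0.17 -0.24  2.2   0.06  0.78 -1.76] 0.0017575218029915183
cam [[-0.004 -0.97  -0.244  0.452]
 [-1.     0.004  0.    -0.006]
 [ 0.001  0.244 -0.97   0.304]]
```

View pics/t2.png

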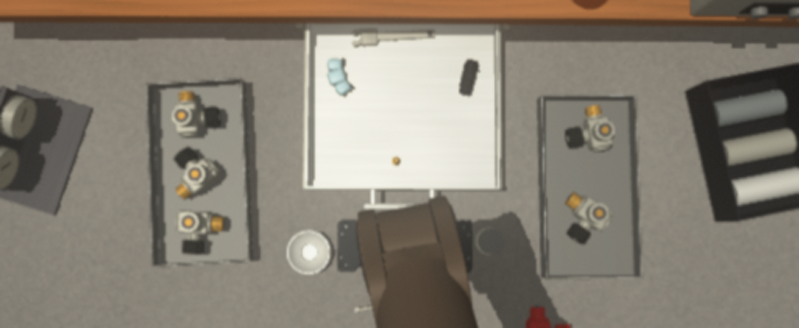

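All three valves are in their bins: left at (195,117), (195,173) and (190,222), right at (605,130) and (597,213). I'll check their heights and find the handle before pushing.

```bash
python3 - <<'E'
from h import *
W=np.load('top2.npz')['W'].reshape(-1,3)
for n,x,y in [('B',.503,.342),('C',.423,.351),('A',.440,-.3355),('SL',.6005,.3677),('SR',.5806,-.3476)]:
    P=W[np.hypot(W[:,0]-x,W[:,1]-y)<.03]; P=P[(P[:,2]>.052)&(P[:,2]<.08)]
    M=np.c_[P[:,:2]-P[:,:2].mean(0),np.ones(len(P))]; c=np.linalg.lstsq(M,P[:,2],rcond=None)[0]
    print(n,P.mean(0).round(4),'tilt',c[:2].round(3))
im,Q=cloud('wrist'); Q=Q.reshape(-1,3); m=(Q[:,0]>.43)&(Q[:,0]<.474)&(abs(Q[:,1])<.08)&(Q[:,2]>.04)&(Q[:,2]<.065)
H=Q[m]; H=H[abs(H[:,1])<.04]; print(len(H),H.min(0),H.max(0),np.median(H,0))
E
```

```text
B [0.5009 0.3412 0.0639] tilt [0.035 0.069]
C [0.4214 0.3503 0.0645] tilt [0.008 0.079]
A [ 0.4396 -0.3341  0.064 ] tilt [-0.026 -0.131]
SL [0.6    0.3665 0.0639] tilt [0.057 0.1  ]
SR [ 0.5802 -0.3469  0.0639] tilt [ 0.034 -0.036]
1165 [ 0.44508945 -0.0399543   0.04954947] [0.47233122 0.03994201 0.05771324] [ 4.50099686e-01 -1.02231690e-04  5.47808813e-02]
```

Request:
send_rows(
  motion="1 0 0 -0.03 0 0 0;1 0 0 -0.035 0 0 0;1 0 0 -0.028 0 0 0;1 0 0 -0.015 0 0 0;1 0 0 0 0 0 0",
)

```text
clock: 26.95
position: [0.3865, -0.0029, 0.1019]
ee_rot: [-3.141, -0.003, 0.004]
force: [0.7, -0.5, 0.5]
width: 0.0
gripper_force: 0.0
```

Request:
send_rows(
  motion="1 0.015 0 0 0 0 0;1 0.015 0 0 0 0 0;1 0.008 0 0 0 0 0;1 0.008 0 0 0 0 0;1 0.01 0 0 0 0 0",
)

```text
clock: 27.58
position: [0.4423, -0.0041, 0.1025]
ee_rot: [3.141, -0.0, -0.003]
force: [-2.8, 0.5, 2.5]
width: 0.004
gripper_force: 1.5
```

Request:
send_rows(
  motion="1 0.01 0 0 0 0 0;1 0.01 0 0 0 0 0;1 0.012 0 0 0 0 0;1 0.012 0 0 0 0 0;1 0.012 0 0 0 0 0",
)

```text
clock: 28.2
position: [0.4997, -0.0041, 0.1026]
ee_rot: [3.141, -0.0, -0.0]
force: [-2.7, -0.0, 0.8]
width: 0.004
gripper_force: 1.5
```

Request:
send_rows(
  motion="1 0.0125 0 0 0 0 0;1 0.0125 0 0 0 0 0;1 0.0125 0 0 0 0 0;1 0.0125 0 0 0 0 0;1 0.0125 0 0 0 0 0",
)

```text
clock: 28.82
position: [0.5622, -0.0041, 0.1026]
ee_rot: [3.141, -0.0, -0.0]
force: [-2.9, -1.9, 0.7]
width: 0.004
gripper_force: 1.5
```

Request:
send_rows(
  motion="1 0.0125 0 0 0 0 0;1 0.0125 0 0 0 0 0;1 0.0125 0 0 0 0 0;1 0.0125 0 0 0 0 0;1 0.0125 0 0 0 0 0",
)

```text
clock: 29.45
position: [0.6247, -0.0041, 0.1027]
ee_rot: [3.141, -0.0, 0.0]
force: [-3.9, -1.4, 0.5]
width: 0.007
gripper_force: 1.5
```

Request:
send_rows(
  motion="1 0.009 0 0 0 0 0;1 0.009 0 0 0 0 0;1 0.006 0 0 0 0 0;1 0.005 0 0 0 0 0;1 0.003 0 0 0 0 0",
)

```text
clock: 30.08
position: [0.6561, -0.0039, 0.1027]
ee_rot: [-3.142, 0.0, -0.0]
force: [-2.5, -0.4, 0.0]
width: 0.003
gripper_force: 1.3
```

Not at the stop yet, so small steps until the force rises.

Request:
send_rows(
  motion="1 0.004 0 0 0 0 0;1 0.004 0 0 0 0 0;1 0.003 0 0 0 0 0;1 0 0 0 0 0 0",
)

```text
clock: 30.58
position: [0.6675, -0.0038, 0.1028]
ee_rot: [-3.141, 0.0, -0.002]
force: [0.3, 0.3, 0.4]
width: 0.002
gripper_force: 0.2
```

Request:
send_rows(
  motion="1 0.002 0 0 0 0 0;1 0.001 0 0 0 0 0;1 0 0 0 0 0 0",
)

```text
clock: 30.95
position: [0.669, -0.0038, 0.1027]
ee_rot: [-3.142, -0.0, 0.003]
force: [-5.3, -0.6, 4.7]
width: 0.002
gripper_force: 3.1
```

Request:
send_rows(
  motion="1 0.001 0 0 0 0 0;1 0.0005 0 0 0 0 0;1 0 0 0 0 0 0",
)

```text
clock: 31.32
position: [0.6692, -0.0037, 0.1026]
ee_rot: [3.141, 0.0, -0.007]
force: [-11.0, -0.1, 8.2]
width: 0.006
gripper_force: 5.7
```

The force is up at 11 N with no further motion, so the tray is home against the stop. I'll back off and check.

Request:
send_rows(
  motion="1 -0.01 0 0 0 0 0;1 -0.03 0 0 0 0 0;1 -0.04 0 0.02 0 0 0;1 -0.04 0 0.05 0 0 0;1 -0.04 0 0.05 0 0 0",
)

```text
clock: 31.95
position: [0.5123, -0.0038, 0.2214]
ee_rot: [-3.141, -0.0, -0.002]
force: [0.6, -0.3, 1.2]
width: 0.004
gripper_force: 0.0
```

Request:
send_rows(
  motion="1 -0.05 0 0.03 0 0 0;1 -0.05 0 0.03 0 0 0;1 0 0 0 0 0 0;1 0 0 0 0 0 0",
)

```text
clock: 32.45
position: [0.414, -0.004, 0.2807]
ee_rot: [3.142, -0.0, 0.004]
force: [-0.3, 0.6, -0.6]
width: -0.001
gripper_force: 0.0
```

```bash
python3 - <<'E'
from h import *
im,W=cloud('top'); cv2.imwrite('pics/t3.png',cv2.resize(im,None,fx=1.56,fy=1.56))
W=W.reshape(-1,3)
H=W[(W[:,0]>.66)&(W[:,0]<.7)&(W[:,1]>.03)&(W[:,1]<.07)&(W[:,2]>.04)&(W[:,2]<.065)]; print('handle',len(H),np.median(H,0) if len(H) else '')
print(arm.observe()['force'].round(1))
E
```

```text
handle 57 [0.68539487 0.04455327 0.05349671]
[0.4 1.1 0.3]
```

View pics/t3.png

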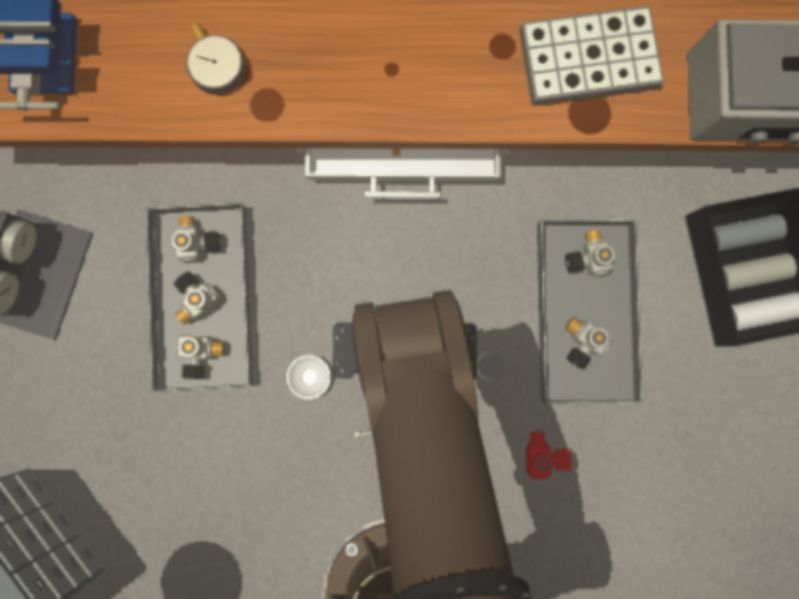

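The tray handle is at (403,193) px and has moved 0.235 m, so the tray is fully home. All five valves lie in their own bins and the dish has not moved. The jar is mostly behind the arm in this view, and nothing came near it. Handing in.

```bash
python3 -c "
from cell import arm
print(arm.sign_off())"
```

```text
the job is handed in; nothing more can be done
None
```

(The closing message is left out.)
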